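# Lock the tube rotator's spindle with its slanted cross pin

### The arm

A 6-joint arm with a two-finger parallel gripper is mounted at the origin on a cart in front of the work surface, level with it; the furniture and walls round the work are solid. World frame = base frame: x ahead of the robot, y to its left, z up, the work surface at z = 0. Lengths are in m, angles in degrees, forces in N, time in s.
With the tool pointing down it reaches from about 0.325 to 0.85 m from the base axis. Payload 15.5 kg.
Tool frame: the origin (TCP) lies midway between the tips of the shut fingers; the grasp point (between the pads) lies 19 mm behind it; y points along the fingers, x is the direction in which the jaws open and shut, and the axes are right-handed (so a half turn about y gives the same grasp; the last joint's range is limited). The gripper opens to 91 mm and grips with 3 to 60 N. Pads are 32 mm wide; open, the fingers measure 118 mm over their backs; the gripper's body (76 mm by 178 mm) begins 60 mm behind the grasp point.
Start: joints at [-74.857, 28.281, 77.091, -0, 74.628, -5.472], TCP at [0.22, -0.585, 0.214] pointing down, gripper open.
Joint ranges: [-166.48, 166.48], [-47.26, 123.95], [12.59, 153.08], [-70.14, 250.14], [6.76, 159.57], [-176.63, 176.63]. Speed limits (degrees/s): [108.29, 108.29, 147.25, 172.46, 172.46, 172.46].

### API

Orientations are given as a 3x3 rotation matrix whose columns are the frame's x, y, z axes.
In Python, from bench import ctrl gives the robot as it stands. The module is installed in compiled form; this text tells all that it offers. Calls block until the motion is done:
- ctrl.goto(position, orientation): joint-space move of the TCP to a pose.
- ctrl.move_l(position, vel=0.15, ori=None, contact_N=None): straight line of the TCP; ori=None keeps the orientation; vel is the mean speed in m/s. With contact_N (N) it stops when the force on the tool has changed by that much, and returns True; else False.
- ctrl.movej(angles): joint-space move.
- ctrl.command_gripper(opening): opening from 0.0 (shut) to 1.0 (fully open); the grip force is fixed at half the most; returns when the fingers have stopped.
- ctrl.sleep(seconds).
- ctrl.ik(position, orientation): joint angles nearest the present ones, or None.
- ctrl.read_camera(name): name is "scene" or "side" or "wrist"; returns the picture (384x512x3 uint8, blue, green, red); there is no depth.
- ctrl.camera_params(name): a dict with "fx", "fy", "cx", "cy" (pixels), "pose" (4x4, takes a point from camera to world coordinates); the wrist camera has in their place "T_tool_cam" (4x4, takes a point from camera to tool coordinates, whose origin is the TCP and whose axes are the tool frame's). Camera axes: x right, y up, looking along -z (the intrinsics and any distortion apply to the point x, -y, -z); pixel columns grow to the right and rows downward; lengths in m; the calibration is good to about 2 mm. A picture is of the moment at which its call begins: read the wrist's pose just before it. camera_params takes no time and is no camera call.
A pose or a line that the arm cannot do raises ctrl.MotionError and nothing moves.
- ctrl.sign_off(): hands the job in, once; it reports no verdict.
Readings, each from a call of its own:
- ctrl.current_t(): time.
- ctrl.current_q(): joint angles.
- ctrl.current_dq(): joint speeds.
- ctrl.current_effort(): joint torques, N m.
- ctrl.current_tool_pos(): TCP position.
- ctrl.current_eef_rot(): TCP orientation.
- ctrl.current_contact_force(): force on the tool from outside, world axes, zero at the start.
- ctrl.current_wrist_torque(): the same for the moment, N m.
- ctrl.current_grip_width(): opening from 0.0 (shut) to 1.0 (fully open).
Only numpy, scipy, OpenCV 4.12 (cv2) and the standard library are available. Lean on these libraries where they do the work, as an engineer would, in place of code of your own. Each camera call takes 0.05 s, during which the arm holds its last target.

### The job

Lock the tube rotator's spindle for cleaning: take the orange-headed locking pin from its stand and let it down into the slanted guide until it rests on the spindle, then roll the black handwheel until the pin drops into the hidden cross-hole in the spindle. Press the pin fully home, so that its orange head sits on the mouth of the guide, and let go. Do not knock over or shove the glassware standing around.

Things in the scene. Friction and masses are not known exactly. Their poses are not given: they have to be found in the camera images.
- pin: Locking pin, 60 g, loose, at the start upright in the pin stand. Steel shaft 10 mm in diameter and 77 mm long with a tapered tip (the last 6 mm narrow to 5 mm), then a round orange grip head 18 mm in diameter and 30 mm long, 107 mm in all. Origin at the tip's end, z along the pin from tip to head; it is the same all round its axis.
- pin_top (a point): Centre of the flat top of the pin's orange head, 107 mm above the tip.
- pin_stand: Fixed aluminium block 46 x 46 x 50 mm with one upright hole in the middle of its top, 11.5 mm wide and 45 mm deep, which holds the pin; the orange head stands from 82 to 112 mm above the bench. Origin under its centre, on the bench.
- rotator: Fixed tube rotator drive: white base 130 x 180 mm, grey bearing housing up to 90 mm high, white motor box 70 mm high at its -y end, black handwheel at its +y end. Origin on the bench below the spindle's axis, z up; its own y axis runs along the spindle to the wheel (80 mm away), its own x axis points away from the robot, within about 0.2 rad of world x.
- guide: Slanted pin guide, fixed on the rotator: a dark steel tube, outside 26 mm, bore 12 mm, from z = 15 to 52 mm of this frame. Origin on the spindle's axis, 62 mm above the bench, 35 mm from the rotator's origin towards the motor box. z points out along the tube, up and leaning 0.42 rad (24 degrees) from vertical towards the robot (the rotator's -x); y along the spindle towards the wheel.
- guide_mouth (a point): Centre of the guide's upper mouth (z = 52 mm of the guide's frame). The spindle, 26 mm in diameter, crosses below: while its solid side faces the guide, the pin's tip rests on it at z = 13 mm and the orange head stands from z = 90 to 120 mm. Fully home, the tip is at z = -25 mm and the head's underside is on the mouth.
- wheel_centre (a point): Centre of the black handwheel, on the spindle's axis, 62 mm above the bench. A plain ribbed disc 80 mm in diameter, 14 mm thick (along the spindle), the same all round. It can be pinched across its flat faces at the rim; 30 mm is free on both sides, but the boss and shaft within 12 mm of the axis stop deeper fingers.
- beaker_250: Loose glass beaker 72 mm wide, 92 mm high, a bystander; origin under its centre.
- beaker_100: Loose glass beaker 56 mm wide, 68 mm high, a bystander; origin under its centre.
- flask_2: Loose conical glass flask 64 mm wide, 105 mm high, a bystander; origin under its centre.
- hole_bottom (a point): Point on the guide's axis at z = -15 mm, just beyond the spindle, the top of a stiff rubber plug. When the spindle's hidden cross-hole (12 mm wide, right through it) lines up, the pin drops by its own weight until its tip is here; the plug must then be pushed 10 mm further along the guide with 6 to 8 N, and stays where it is pushed. A pin only partly in can be pressed in too.
- wheel_top (a point): Top of the wheel's rim (fixed point, 102 mm above the bench). The wheel turns with the spindle, endlessly either way, against 0.04 N m of friction, and stays where it is left. Where the cross-hole starts is unknown: rolling the top away from the robot brings it into line after 0.5 to 2.0 rad, then every half turn. Once the pin has dropped in, the wheel is blocked.
Not all that is in view belongs to the job. Several things look just like the pin: the one meant starts farthest to the robot's left.

How it is judged:
By the outcome, as a careful person would: the job done as asked, in the order asked, and still so for the second after the job is handed in, with the robot touching nothing.
It also fails if it takes over 72 s, if anything falls off the work surface, if the arm or the gripper's body presses on something with over 40 N, if the wrist force passes 120 N, or if a joint passes its speed limit or range.

## Working session

There is one attempt and no reset: what is moved stays moved. The work goes in short steps, each a Python script; the robot and the scene stay as the last script left them, time stands still between calls to the robot, and variables do not carry over. Pictures are saved under pics/ and viewed, and the job is handed in when it is done.

```bash
mkdir -p pics; ls
python3 - <<'E'
from bench import ctrl
import cv2,numpy as np
np.set_printoptions(precision=4,suppress=True)
for n in ["scene","side","wrist"]:
    im=ctrl.read_camera(n); cv2.imwrite(f"pics/a_{n}.png",im)
    print(n,ctrl.camera_params(n))
print(ctrl.current_t(),ctrl.current_tool_pos(),ctrl.current_eef_rot())
E
```

```text
pics
scene {'fx': 392.6807316668875, 'fy': 392.6807316668875, 'cx': 259.1170406133222, 'cy': 191.454806697745, 'pose': array([[-0.6305,  0.4797, -0.6102, -0.0269],
       [-0.7762, -0.3855,  0.4989,  0.5897],
       [ 0.0041,  0.7882,  0.6154,  0.7712],
       [ 0.    ,  0.    ,  0.    ,  1.    ]])}
side {'fx': 408.0392228998776, 'fy': 408.0392228998776, 'cx': 252.46641983472952, 'cy': 193.70077586649245, 'pose': array([[ 0.9903,  0.0966, -0.0998,  0.5455],
       [-0.1383,  0.6179, -0.774 , -0.8901],
       [-0.0131,  0.7803,  0.6253,  0.8323],
       [ 0.    ,  0.    ,  0.    ,  1.    ]])}
wrist {'fx': 312.2123180963287, 'fy': 312.2123180963287, 'cx': 252.4299736147635, 'cy': 196.2347452571854, 'T_tool_cam': array([[ 1.    ,  0.0007,  0.0004,  0.0002],
       [ 0.0002,  0.292 , -0.9564, -0.1709],
       [-0.0007,  0.9564,  0.292 ,  0.0828],
       [ 0.    ,  0.    ,  0.    ,  1.    ]])}
0.15 [ 0.22   -0.5847  0.2135] [[ 0.3521 -0.0002  0.936 ]
 [-0.936   0.0009  0.3521]
 [-0.001  -1.      0.0001]]
```

View pics/a_scene.png

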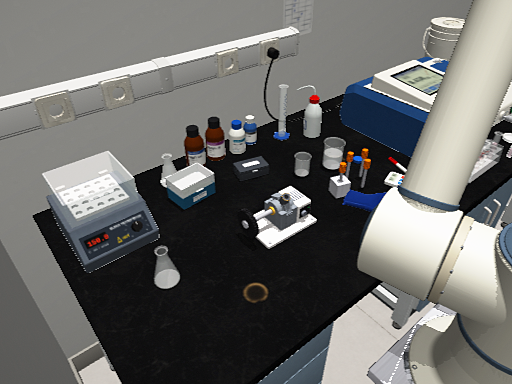

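View pics/a_side.png

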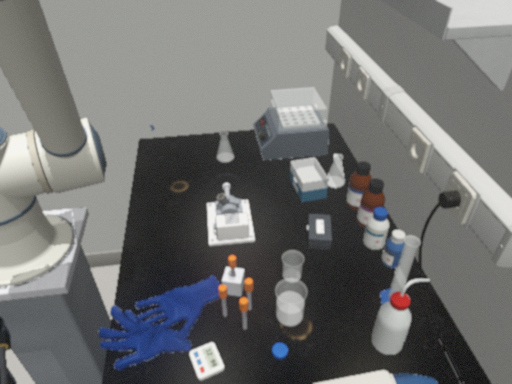

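View pics/a_wrist.png

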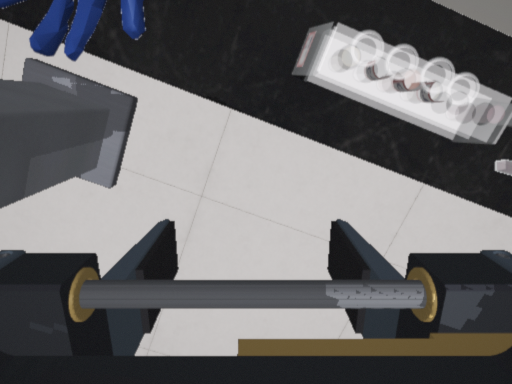

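Run:
```python
import cv2,numpy as np
a=cv2.imread("pics/a_scene.png");b=cv2.imread("pics/a_side.png")
c1=cv2.resize(a[130:290,230:390],None,fx=4,fy=4,interpolation=cv2.INTER_CUBIC)[:600]
c2=cv2.resize(b[170:340,190:330],None,fx=3.5,fy=3.5,interpolation=cv2.INTER_CUBIC)
cv2.imwrite("pics/z1.png",c1);cv2.imwrite("pics/z2.png",c2)
for n,i in (("scene",a),("side",b)):
    h=cv2.cvtColor(i,cv2.COLOR_BGR2HSV)
    m=cv2.inRange(h,(5,150,120),(18,255,255))
    k,_,st,ce=cv2.connectedComponentsWithStats(m)
    for j in range(1,k):
        if st[j,4]>8: print(n,st[j],ce[j].round(1))
```

```text
scene [362 148   9  21  91] [365.6 158.7]
scene [347 151   7  11  43] [349.7 156.7]
scene [340 162   7  11  51] [342.4 167.3]
side [228 255   8  12  74] [231.7 259.9]
side [245 277   8  14 102] [248.5 283.6]
side [219 285   8  13  75] [222.5 291. ]
side [239 296   9  15 107] [243.1 303.4]
```

View pics/z1.png

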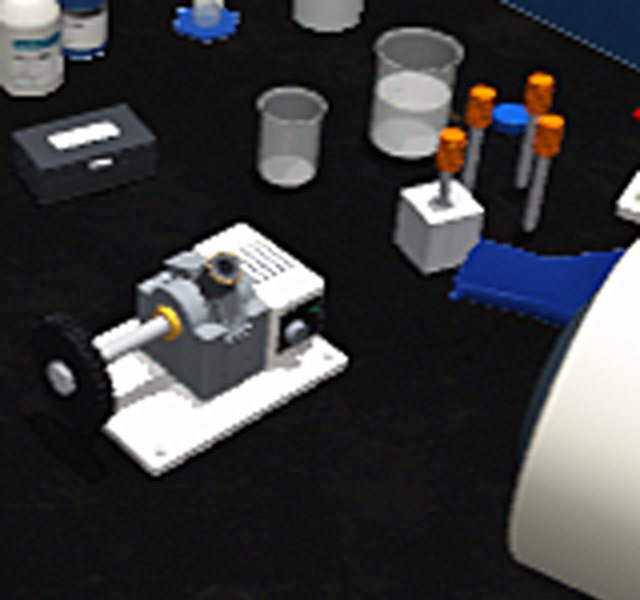

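View pics/z2.png

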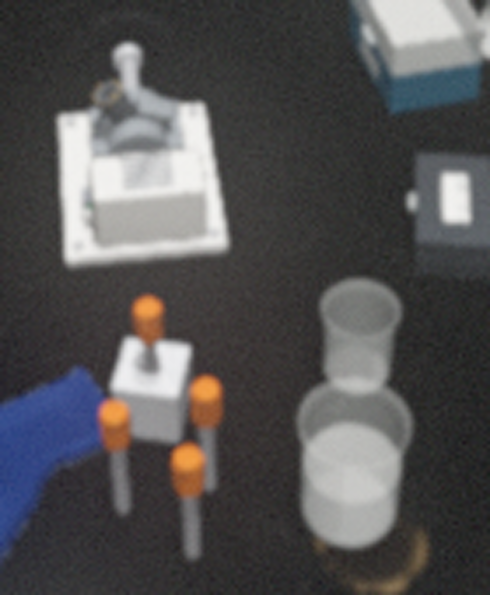

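```bash
cat > h.py <<'E'
import cv2,numpy as np
np.set_printoptions(precision=4,suppress=True)
from bench import ctrl
def ray(P,pose,uv):
    d=np.array([(uv[0]-P["cx"])/P["fx"],-(uv[1]-P["cy"])/P["fy"],-1.0])
    d=pose[:3,:3]@d; return pose[:3,3],d/np.linalg.norm(d)
def fray(n,uv):
    P=ctrl.camera_params(n); return ray(P,P["pose"],uv)
def plane(r,z): o,d=r; return o+d*(z-o[2])/d[2]
def tri(*rs):
    A=sum(np.eye(3)-np.outer(d,d) for o,d in rs); b=sum((np.eye(3)-np.outer(d,d))@o for o,d in rs)
    p=np.linalg.solve(A,b); return p,[np.linalg.norm((np.eye(3)-np.outer(d,d))@(p-o)) for o,d in rs]
def wpose():
    T=np.eye(4);T[:3,:3]=ctrl.current_eef_rot();T[:3,3]=ctrl.current_tool_pos()
    return T@ctrl.camera_params("wrist")["T_tool_cam"]
def project(P,pose,X):
    c=pose[:3,:3].T@(np.asarray(X)-pose[:3,3]); return np.array([P["cx"]+P["fx"]*c[0]/-c[2],P["cy"]-P["fy"]*c[1]/-c[2]])
E
python3 - <<'E'
from h import *
S=lambda u,v:fray("scene",(u,v)); D=lambda u,v:fray("side",(u,v))
print("pin",tri(S(342.4,167.3),D(231.7,259.9)))
for s in [(349.7,156.7),(364.5,153),(367,164)]:
    print("scene other",plane(S(*s),.092))
for d in [(248.5,283.6),(222.5,291),(243.1,303.4),(231.7,259.9)]:
    print("side",plane(D(*d),.092))
print("mouth",tri(S(285.5,197),D(220.6,196.6)))
print("base corners side",[plane(D(190+u/3.5,170+v/3.5),0.008)[:2] for u,v in ((57,115),(205,103),(228,248),(67,263))])
print("base corners scene",[plane(S(230+u/4,130+v/4),0.008)[:2] for u,v in ((155,474),(348,358))])
print("wheel", plane(S(245.5,224),.062))
print("stand",plane(S(230+440/4,130+200/4),.05),plane(D(190+152/3.5,170+365/3.5),.05))
E
```

```text
pin (array([ 0.5766, -0.2267,  0.0989]), [np.float64(0.0020266092405513327), np.float64(0.002026609240551505)])
scene other [ 0.6057 -0.2982  0.092 ]
scene other [ 0.5903 -0.3523  0.092 ]
scene other [ 0.5447 -0.308   0.092 ]
side [ 0.6094 -0.2964  0.092 ]
side [ 0.5491 -0.3083  0.092 ]
side [ 0.5908 -0.3482  0.092 ]
side [ 0.5787 -0.2192  0.092 ]
mouth (array([0.5701, 0.0098, 0.1057]), [np.float64(0.0005523670679638451), np.float64(0.0005523670679637499)])
base corners side [array([0.5269, 0.1071]), array([0.6608, 0.1034]), array([ 0.655 , -0.0817]), array([ 0.5254, -0.0789])]
base corners scene [array([0.5222, 0.1066]), array([ 0.5225, -0.0765])]
wheel [0.5901 0.1314 0.062 ]
stand [ 0.5758 -0.2271  0.05  ] [ 0.5801 -0.2287  0.05  ]
```

```bash
cat >> h.py <<'E'
from scipy.spatial.transform import Rotation as Rn
def ori(sx,tilt=0,yaw=0):
    """sx=+-1: jaw along rotator sx*y; tilt>0: gripper leans toward robot (rad)"""
    y=np.array([np.sin(tilt),0,-np.cos(tilt)]); x=np.array([0,sx,0.]); z=np.cross(x,y)
    return Rn.from_euler('z',yaw).as_matrix()@np.c_[x,y,z]
E
python3 - <<'E'
from h import *
for sx in (1,-1):
    print(sx,"pin",ctrl.ik([.577,-.226,.086],ori(sx)),ctrl.ik([.577,-.226,.26],ori(sx)))
    print(" ins",ctrl.ik([.54,.01,.18],ori(sx,.42)))
    for t in (-70,-50,-30,0,30,50,70):
        t=np.radians(t); p=[.591-.018*np.sin(t),.125,.062+.018*np.cos(t)]
        print("  wheel",np.degrees(t),ctrl.ik(p,ori(sx,t)))
print(plane(fray("side",(340,378)),.15), plane(fray("side",(405,300)),.15),plane(fray("side",(410,240)),.2))
E
```

```text
1 pin [ -26.9085   35.9459   85.4929   -0.       58.5612 -116.9085] [ -26.9085   25.6422   74.2143   -0.       80.1435 -116.9085]
 ins [  -7.2032   15.6547  112.2666    6.1866   28.3226 -102.0337]
  wheel -70.0 [  3.9741  79.1687  20.3708   7.5306 150.2026 -82.0946]
  wheel -50.0 [  4.264   64.7233  39.9073   3.9982 125.2254 -84.9476]
  wheel -29.999999999999996 [  4.8     51.3659  59.3415   2.4291  99.1973 -85.4522]
  wheel 0.0 [  6.2802  35.3906  88.1058  -0.      56.5037 -83.7198]
  wheel 29.999999999999996 None
  wheel 50.0 [ 11.7941  42.8126 131.5346 192.9134  44.4777  88.3534]
  wheel 70.0 [ 14.6405  69.6797 140.1008 193.9105  98.9006  97.3002]
-1 pin [-26.9085  35.9459  85.4929  -0.      58.5612  63.0915] [-26.9085  25.6422  74.2143  -0.      80.1435  63.0915]
 ins [ -7.2032  15.6547 112.2666   6.1866  28.3226  77.9663]
  wheel -70.0 [  3.9741  79.1687  20.3708   7.5306 150.2026  97.9054]
  wheel -50.0 [  4.264   64.7233  39.9073   3.9982 125.2254  95.0524]
  wheel -29.999999999999996 [ 4.8    51.3659 59.3415  2.4291 99.1973 94.5478]
  wheel 0.0 [ 6.2802 35.3906 88.1058 -0.     56.5037 96.2802]
  wheel 29.999999999999996 None
  wheel 50.0 [ 11.7941  42.8126 131.5346 192.9134  44.4777 -91.6466]
  wheel 70.0 [ 14.6405  69.6797 140.1008 193.9105  98.9006 -82.6998]
[ 0.7324 -0.5663  0.15  ] [ 0.9096 -0.4306  0.15  ] [ 0.9599 -0.3179  0.2   ]
```

Run:
```python
from h import *
D=lambda u,v,z=0:plane(fray("side",(u,v)),z)[:2]
print("flask",D(225,157)); print("tray near-left corner bottom",D(303,198),"top",D(297,185,.05),D(290,165,.05)); print("box",D(309,246),D(309,215,.04),D(330,215,.04))
print("smallfl",D(335,187)); print("beak100",D(291,277),"250",D(290,320)); print("bottles",D(357,203),D(371,222))
print("cap",D(280,350))
```

```text
flask [0.6083 0.3697]
tray near-left corner bottom [0.8356 0.0932] top [0.8147 0.1   ] [0.816  0.2113]
box [ 0.8026 -0.1167] [ 0.8207 -0.0328] [ 0.8808 -0.0421]
smallfl [0.9537 0.1331]
beak100 [ 0.7293 -0.2177] 250 [ 0.6998 -0.3435]
bottles [0.9978 0.0427] [ 1.0093 -0.0483]
cap [ 0.6621 -0.415 ]
```

Run:
```python
from h import *
ctrl.goto([.56,-.226,.21],ori(1))
T=wpose(); im=ctrl.read_camera("wrist"); cv2.imwrite("pics/b1.png",im); np.save("b1.npy",T)
print(ctrl.current_t(),ctrl.current_tool_pos())
h=cv2.cvtColor(im,cv2.COLOR_BGR2HSV); m=cv2.inRange(h,(5,150,100),(18,255,255))
k,_,st,ce=cv2.connectedComponentsWithStats(m)
for j in range(1,k):
    if st[j,4]>50: print(st[j],ce[j])
print("pred top",project(ctrl.camera_params("wrist"),T,[.5766,-.2267,.112]))
```

```text
2.0 [ 0.5598 -0.2267  0.21  ]
[151 170  25  25 421] [162.7601 182.285 ]
[240 200  19  26 401] [249.4489 212.7157]
[112 211  28  26 443] [124.2754 224.1242]
[176 226  14  27 291] [181.5773 238.3574]
pred top [252.6965 214.9828]
```

View pics/b1.png

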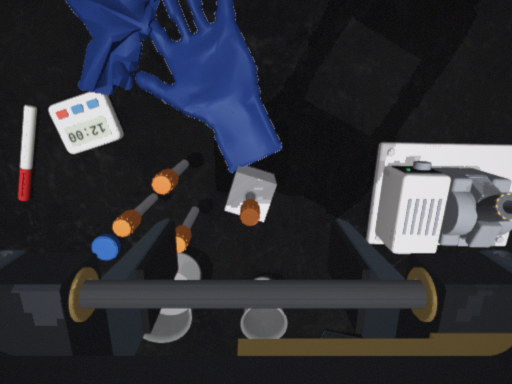

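Run:
```python
from h import *
im=cv2.imread("pics/b1.png"); T=np.load("b1.npy")
cv2.imwrite("pics/z3.png",cv2.resize(im[150:240,210:300],None,fx=6,fy=6,interpolation=cv2.INTER_CUBIC))
cv2.imwrite("pics/z4.png",cv2.resize(im[130:260,362:512],None,fx=4.5,fy=4.5,interpolation=cv2.INTER_CUBIC))
P=ctrl.camera_params("wrist")
for uv in [(249.3,215),(249.3,216),(249.3,217)]: print(plane(ray(P,T,uv),.112))
```

```text
[ 0.5766 -0.2298  0.112 ]
[ 0.5776 -0.2298  0.112 ]
[ 0.5786 -0.2298  0.112 ]
```

View pics/z3.png

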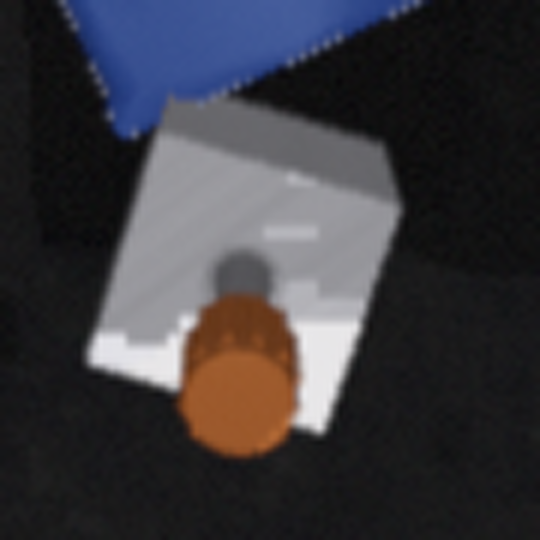

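View pics/z4.png

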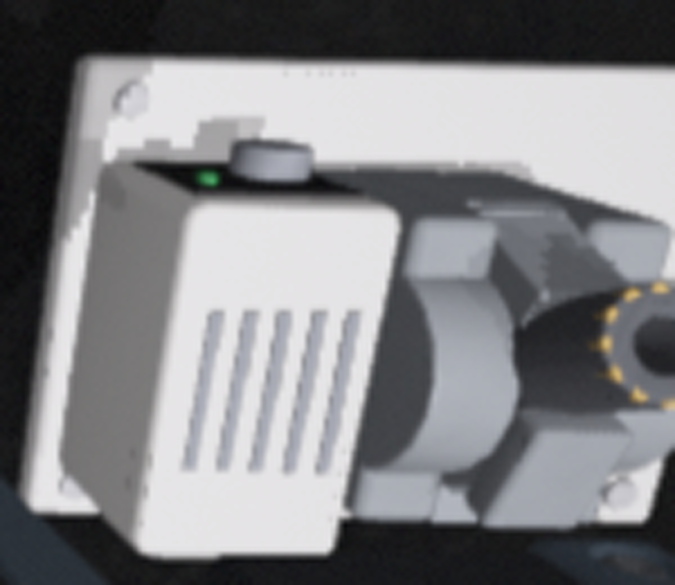

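Run:
```python
from h import *
ctrl.command_gripper(.45)
ctrl.move_l([.578,-.229,.13],vel=.25)
r=ctrl.move_l([.578,-.229,.086],vel=.12,contact_N=10)
print(r,ctrl.current_tool_pos(),ctrl.current_contact_force())
ctrl.command_gripper(0)
print("w",ctrl.current_grip_width()*91,ctrl.current_contact_force())
ctrl.move_l([.578,-.229,.20],vel=.2)
print("w",ctrl.current_grip_width()*91,ctrl.current_contact_force(),ctrl.current_t())
T=wpose(); im=ctrl.read_camera("wrist"); cv2.imwrite("pics/c1.png",im); np.save("c1.npy",T)
```

```text
False [ 0.5785 -0.2293  0.0872] [ 0.7002 -0.3539 -0.2042]
w 17.15652667200514 [0.2251 0.687  4.7137]
w 17.065062795410473 [ 0.3077  0.7788 -2.0978] 5.0833
```

View pics/c1.png

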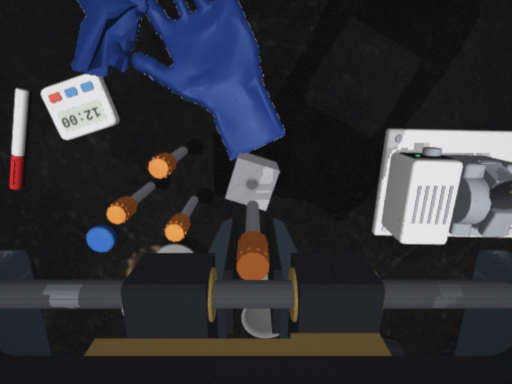

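Run:
```python
from h import *
R=ori(1,.42,-.017)
gz=-R[:,1]; m=np.array([.5705,.0095,.1095])
ctrl.goto(m+gz*.125,R)
ctrl.sleep(.2)
T=wpose(); im=ctrl.read_camera("wrist"); cv2.imwrite("pics/d1.png",im); np.save("d1.npy",T)
s=ctrl.read_camera("side"); cv2.imwrite("pics/d1s.png",s)
print(ctrl.current_t(),ctrl.current_tool_pos(),m+gz*.125)
cv2.imwrite("pics/z5.png",cv2.resize(im[130:270,180:330],None,fx=4,fy=4,interpolation=cv2.INTER_CUBIC))
```

```text
6.4167 [0.52   0.0098 0.2234] [0.5195 0.0104 0.2236]
```

View pics/d1.png

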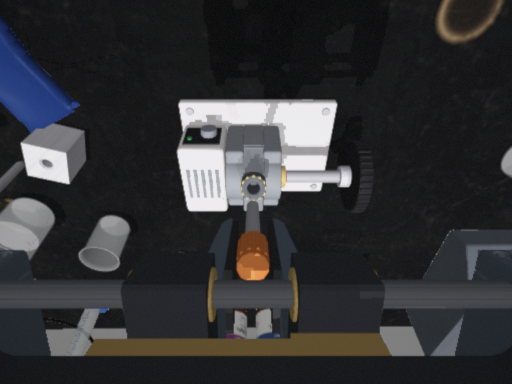

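View pics/z5.png

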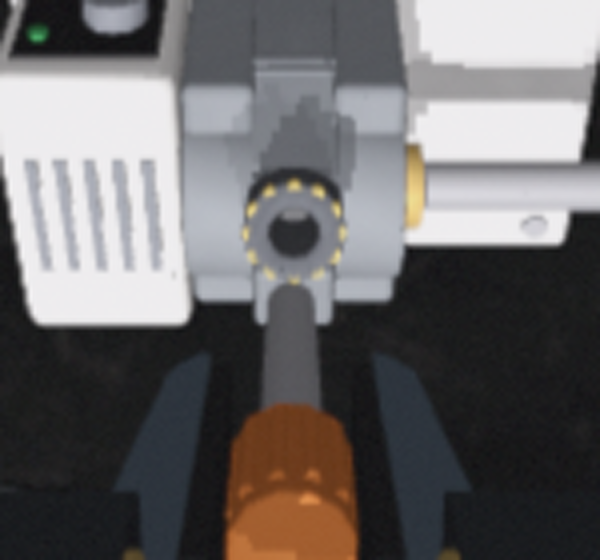

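Run:
```python
from h import *
P=ctrl.camera_params("wrist"); T=np.load("d1.npy"); R=ori(1,.42,-.017)
m=plane(ray(P,T,(253.3,188)),.1095); print("mouth",m)
print("with side", tri(ray(P,T,(253.3,188)),fray("side",(220.6,196.6)),fray("scene",(285.5,197))))
Tt=T@np.linalg.inv(P["T_tool_cam"])
mt=np.linalg.inv(Tt)@np.r_[m,1]; print("mouth in tool",mt)
for dz in (-.002,0,.002):
  print(dz,[project(P,T,(Tt@[0,l,dz,1])[:3]).round(1) for l in (.079,.081,.083)], "shaft top 4mm below head:",project(P,T,(Tt@[0,.0,dz,1])[:3]).round(1))
im=cv2.imread("pics/d1s.png")
cv2.imwrite("pics/z6.png",cv2.resize(im[130:260,160:290],None,fx=4.5,fy=4.5,interpolation=cv2.INTER_CUBIC))
```

```text
mouth [0.5695 0.009  0.1095]
with side (array([0.5706, 0.0093, 0.1062]), [np.float64(0.001254500489718838), np.float64(0.000224846258201264), np.float64(0.0012780801396789446)])
mouth in tool [0.0005 0.1241 0.0016 1.    ]
-0.002 [array([252.9, 206.3]), array([252.9, 205.5]), array([252.9, 204.8])] shaft top 4mm below head: [253.  248.5]
0 [array([252.9, 204. ]), array([252.9, 203.3]), array([252.9, 202.6])] shaft top 4mm below head: [253.  245.5]
0.002 [array([252.9, 201.8]), array([252.9, 201. ]), array([252.9, 200.3])] shaft top 4mm below head: [253.  242.4]
```

View pics/z6.png

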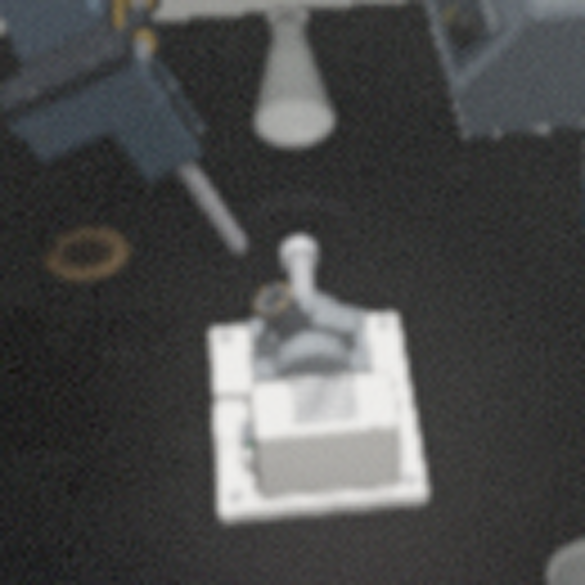

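Run:
```python
from h import *
R=ori(1,.42,-.017); p0=np.array([.5195,.0104,.2236])+R@[.0005,0,.0016]
d=R[:,1]
ctrl.move_l(p0+d*.037,vel=.12,ori=R); ctrl.sleep(.15)
T=wpose(); im=ctrl.read_camera("wrist"); cv2.imwrite("pics/e1.png",im); np.save("e1.npy",T); np.save("p0.npy",p0)
cv2.imwrite("pics/z7.png",cv2.resize(im[130:270,180:330],None,fx=4,fy=4,interpolation=cv2.INTER_CUBIC))
s=ctrl.read_camera("side");sc=ctrl.read_camera("scene")
cv2.imwrite("pics/z8.png",np.hstack([cv2.resize(s[160:240,190:260],(400,457),interpolation=cv2.INTER_CUBIC),cv2.resize(sc[160:240,250:320],(400,457),interpolation=cv2.INTER_CUBIC)]))
print(ctrl.current_t(),ctrl.current_tool_pos(),p0+d*.037,ctrl.current_contact_force())
```

```text
7.175 [0.5332 0.0106 0.1898] [0.5331 0.0107 0.1892] [ 0.0002  0.4003 -0.5813]
```

View pics/z7.png

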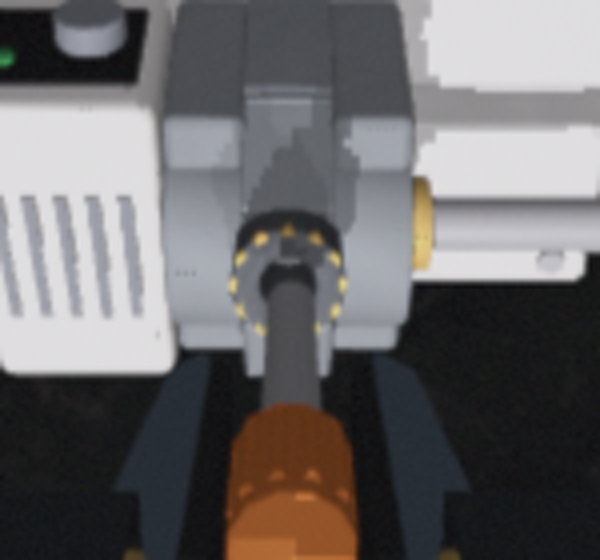

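View pics/z8.png

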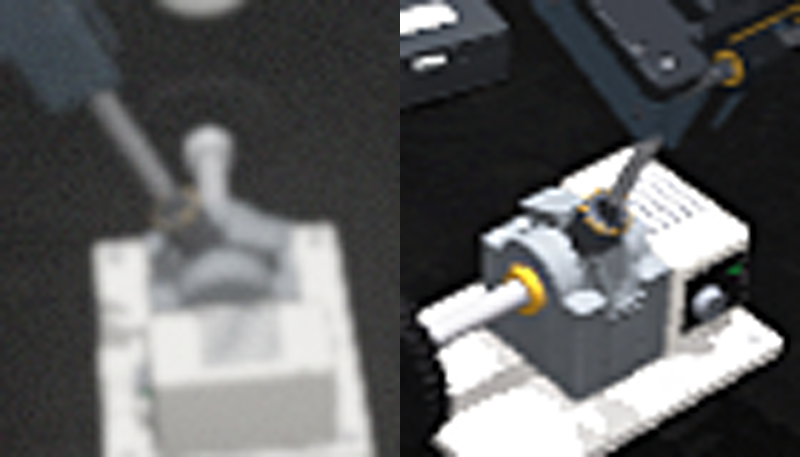

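Run:
```python
from h import *
R=ori(1,.42,-.017); p0=np.load("p0.npy")+R@[-.0003,0,-.0005]; np.save("p1.npy",p0)
d=R[:,1]
c=ctrl.move_l(p0+d*.072,vel=.06,ori=R,contact_N=6); 
print(c,(ctrl.current_tool_pos()-p0)@d,R.T@ctrl.current_contact_force())
if not c:
    c=ctrl.move_l(p0+d*.092,vel=.03,ori=R,contact_N=4)
    print(c,(ctrl.current_tool_pos()-p0)@d,R.T@ctrl.current_contact_force())
im=ctrl.read_camera("wrist"); cv2.imwrite("pics/f1.png",im)
cv2.imwrite("pics/z9.png",cv2.resize(im[130:270,180:330],None,fx=4,fy=4,interpolation=cv2.INTER_CUBIC))
s=ctrl.read_camera("side");sc=ctrl.read_camera("scene")
cv2.imwrite("pics/z10.png",np.hstack([cv2.resize(s[160:240,190:260],(400,457),interpolation=cv2.INTER_CUBIC),cv2.resize(sc[160:240,250:320],(400,457),interpolation=cv2.INTER_CUBIC)]))
print(ctrl.current_t())
```

```text
False 0.07209149496519403 [0.185  0.273  0.7496]
True 0.08318929279873141 [ 0.0122 -8.1482 -0.7333]
8.5083
```

View pics/z9.png

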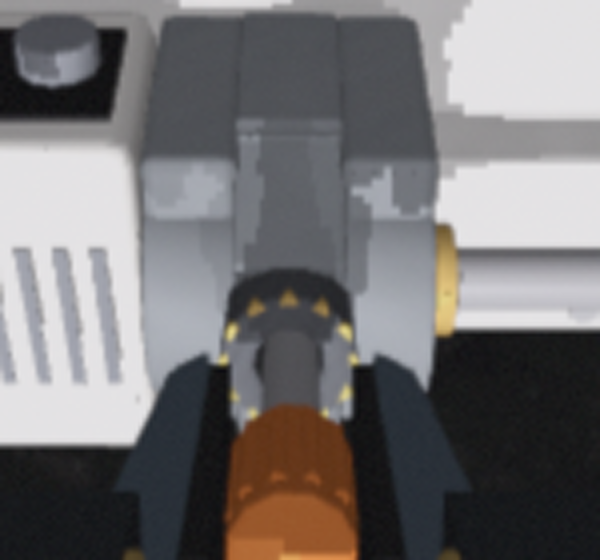

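View pics/z10.png

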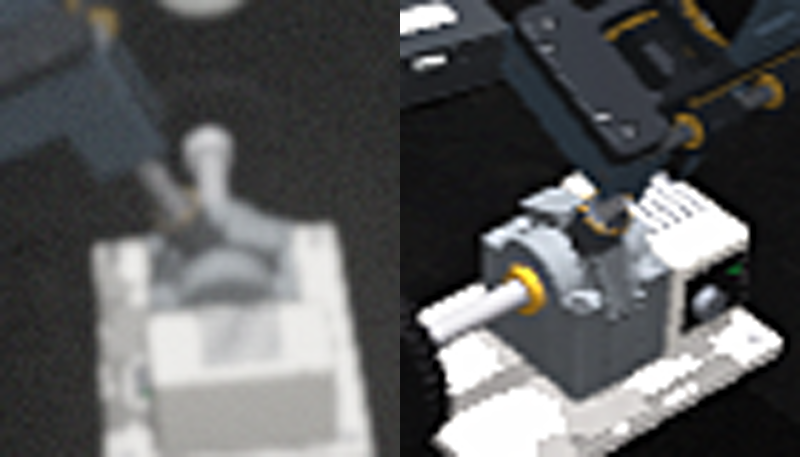

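Run:
```python
from h import *
R=ori(1,.42,-.017); p1=np.load("p1.npy"); d=R[:,1]; ry=R[:,0]
go=p1+d*.177; print("guide origin",go); go[2]=.062
w=go+ry*.115; print("wheel",w)
rt=w+[0,0,.04]
a=cv2.imread("pics/d1.png"); P=ctrl.camera_params("wrist"); T=np.load("d1.npy")
b=cv2.imread("pics/a_scene.png"); Q=ctrl.camera_params("scene")
th=np.linspace(0,2*np.pi,13)
def draw(img,P,T,off,sc,o,col):
    for t in th:
        X=w+ry*off+.04*np.array([np.sin(t),0,np.cos(t)]); uv=(project(P,T,X)-o)*sc; cv2.circle(img,tuple(int(v) for v in uv),2,col,-1)
z=cv2.resize(a[130:240,310:420],None,fx=5,fy=5); z2=cv2.resize(b[190:260,220:300],None,fx=7,fy=7)
for off,col in ((.007,(0,255,0)),(-.007,(0,0,255))):
    draw(z,P,T,off,5,np.array([310,130]),col); draw(z2,Q,Q["pose"],off,7,np.array([220,190]),col)
cv2.imwrite("pics/z11.png",z);cv2.imwrite("pics/z12.png",z2)
```

```text
guide origin [0.5907 0.0094 0.0615]
wheel [0.5926 0.1244 0.062 ]
```

View pics/z11.png

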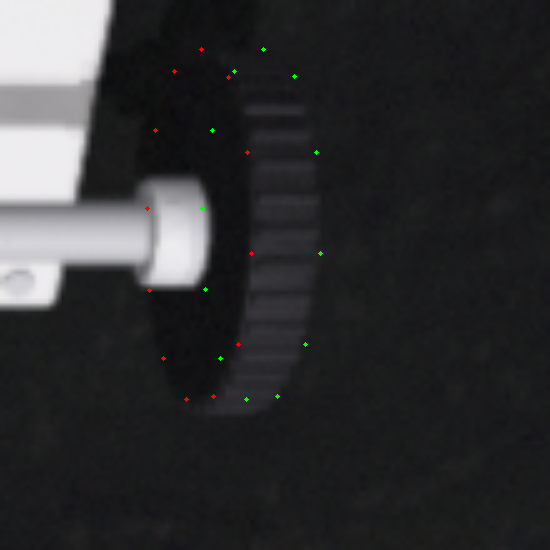

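View pics/z12.png

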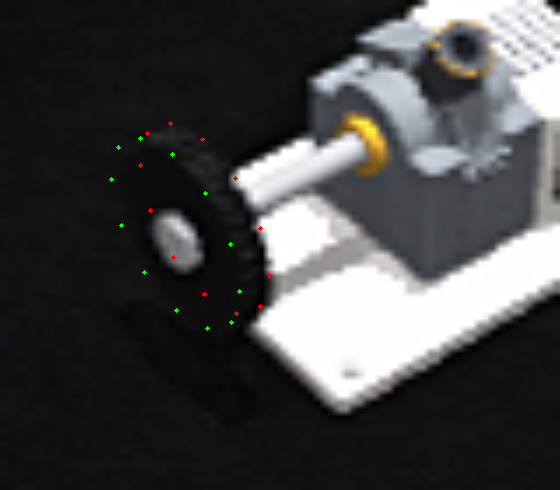

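```bash
cat >> h.py <<'E'
YAW=-.02
W=np.array([.594,.1244,.062])
RZ=Rn.from_euler('z',YAW).as_matrix()
def wp(tilt,r,dy=0):
    return W+RZ@np.array([-r*np.sin(tilt),dy,r*np.cos(tilt)]), ori(1,tilt,YAW)
def heads(n):
    im=ctrl.read_camera(n); m=cv2.inRange(cv2.cvtColor(im,cv2.COLOR_BGR2HSV),(5,150,90),(18,255,255))
    k,_,st,ce=cv2.connectedComponentsWithStats(m)
    return im,[(st[j,4],ce[j].round(1)) for j in range(1,k) if st[j,4]>15]
E
python3 - <<'E'
from h import *
R=ori(1,.42,-.017); p1=np.load("p1.npy"); d=R[:,1]
for t in (25,20,15,10,-30,-50,-60):
    print(t,ctrl.ik(*wp(np.radians(t),.02)),ctrl.ik(*wp(np.radians(t),.09)))
ctrl.command_gripper(.4)
print(ctrl.current_contact_force())
ctrl.move_l(p1+d*.035,vel=.12,ori=R)
im=ctrl.read_camera("wrist"); cv2.imwrite("pics/g1.png",im)
for n in ("side","scene"):
    im,h=heads(n); cv2.imwrite(f"pics/g1_{n}.png",im); print(n,h)
print(ctrl.current_t())
E
```

```text
25 [  8.7573  30.1859 110.7361 -16.3266  14.9845 -65.2091] [  9.4479  21.7168 111.1314 -11.4979  22.941  -69.7692]
20 [  8.1409  30.2513 106.2333  -7.813   23.9548 -74.117 ] [  8.6259  22.4123 105.7839  -6.2496  32.2252 -75.5143]
15 [  7.579   30.8904 101.6543  -4.1686  32.6901 -78.058 ] [  7.8989  23.7449 100.3921  -3.5489  41.0957 -78.5826]
10 [  7.0691  32.0128  97.0148  -2.1634  41.0932 -80.2774] [  7.2572  25.592   94.9564  -1.9104  49.5726 -80.4836]
-30 [  4.4622  51.5167  58.6592   2.8413  99.6935 -84.6606] [  4.2238  51.1924  49.1928   2.8449 109.4836 -84.3967]
-50 [  3.8354  64.9975  38.9871   4.7052 125.8168 -84.0358] [  3.5512  68.8363  22.3041   5.447  138.6361 -82.8833]
-60 [  3.6345  72.2121  29.0315   6.253  138.5002 -82.9142] None
[ 0.1454  0.5451 -0.1342]
side [(np.int32(55), array([363.8, 179.8])), (np.int32(82), array([209.3, 182.8])), (np.int32(86), array([375.8, 198.7])), (np.int32(100), array([248.5, 283.9])), (np.int32(76), array([222.4, 291.1])), (np.int32(106), array([243. , 303.3]))]
scene [(np.int32(98), array([213.8, 132.2])), (np.int32(99), array([192.7, 141.1])), (np.int32(58), array([364.4, 153.7])), (np.int32(55), array([349.3, 156.9])), (np.int32(53), array([366.5, 164.2])), (np.int32(50), array([293.2, 188. ]))]
9.7083
```

View pics/g1.png

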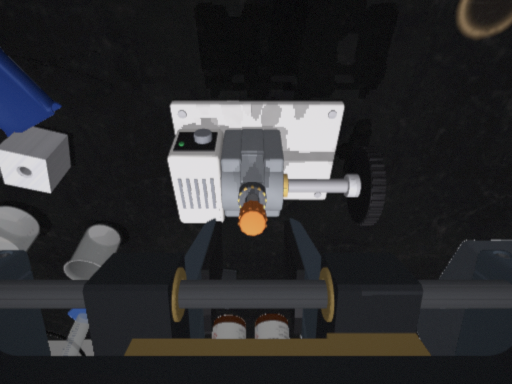

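View pics/g1_scene.png

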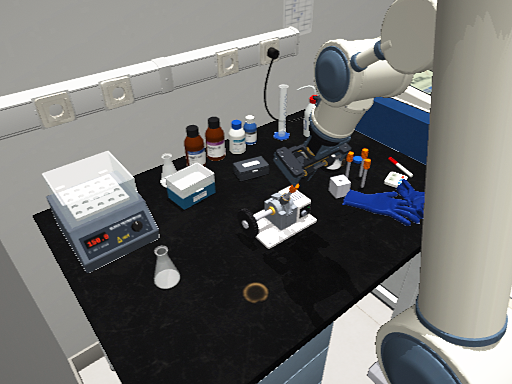

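Run:
```python
from h import *
p,R=wp(np.radians(15),.095)
ctrl.goto(p,R); ctrl.command_gripper(.33)
ctrl.sleep(.1)
im=ctrl.read_camera("wrist"); cv2.imwrite("pics/h1.png",im)
p,R=wp(np.radians(15),.05)
c=ctrl.move_l(p,vel=.1,ori=R,contact_N=6); print(c,ctrl.current_tool_pos(),p)
s,h=heads("scene"); cv2.imwrite("pics/h1s.png",cv2.resize(s[130:280,220:370],None,fx=4,fy=4,interpolation=cv2.INTER_CUBIC)); print(h[-1])
print(ctrl.current_t(),ctrl.current_contact_force())
```

```text
False [0.581  0.1247 0.1104] [0.5811 0.1247 0.1103]
(np.int32(52), array([293.4, 187.6]))
11.4167 [ 0.3128  0.3111 -0.1079]
```

View pics/h1.png

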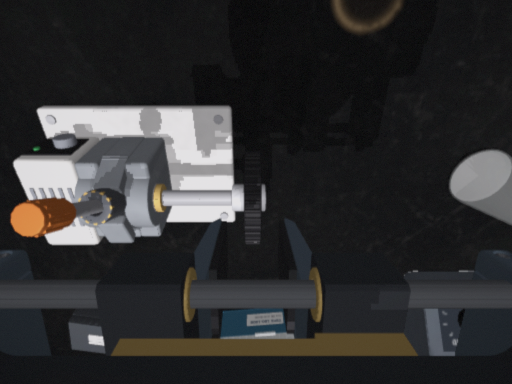

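View pics/h1s.png

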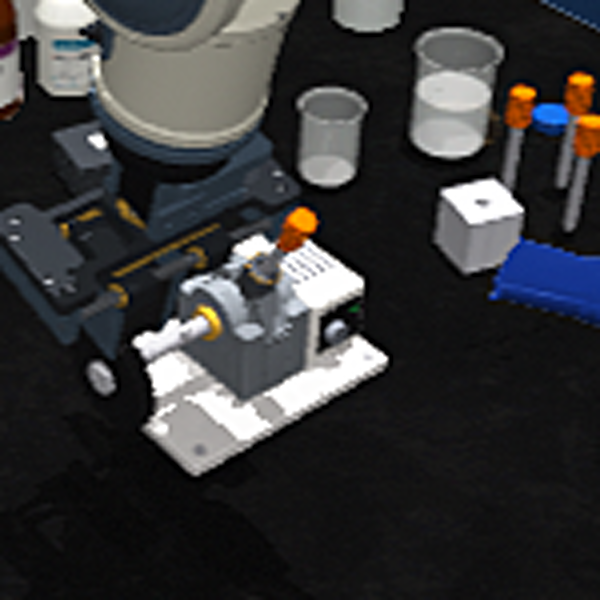

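Run:
```python
from h import *
p,R=wp(np.radians(15),.020)
c=ctrl.move_l(p,vel=.08,ori=R,contact_N=6); print(c,ctrl.current_tool_pos(),p)
ctrl.command_gripper(0); f=ctrl.current_contact_force()
print("w",ctrl.current_grip_width()*91,f,ctrl.current_wrist_torque())
s,h=heads("scene"); cv2.imwrite("pics/i1s.png",cv2.resize(s[130:280,220:370],None,fx=4,fy=4,interpolation=cv2.INTER_CUBIC)); print(h[-1])
print(ctrl.current_t())
```

```text
False [0.5887 0.1245 0.081 ] [0.5888 0.1245 0.0813]
w 13.692988231937392 [ 0.256  -7.3453  2.4278] [-1.2423 -0.0727 -0.2847]
(np.int32(48), array([294.4, 186.9]))
12.3833
```

View pics/i1s.png

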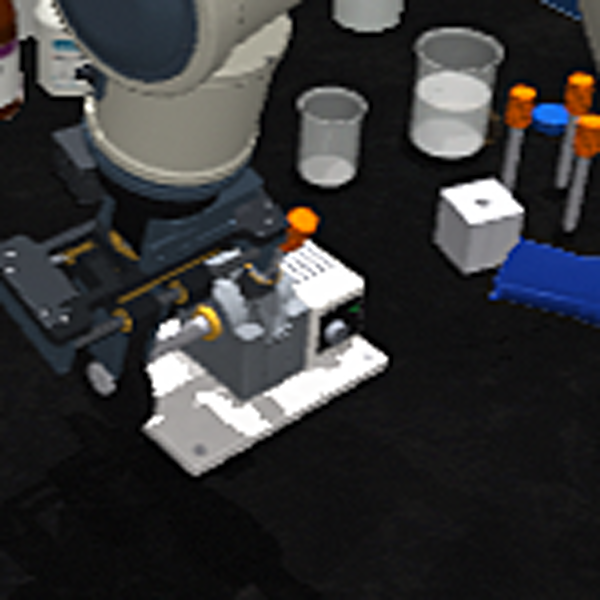

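```bash
cat > stroke.py <<'E'
from h import *
import sys
def stroke(start,end,step=7):
    t=start
    while t>end+.1:
        t=max(end,t-step)
        p,R=wp(np.radians(t),.020)
        c=ctrl.move_l(p,vel=.009,ori=R,contact_N=7)
        f=ctrl.current_contact_force(); im,h=heads("scene")
        hd=[x for x in h if 275<x[1][0]<305 and 170<x[1][1]<225]
        print(round(t),c,f,hd,round(ctrl.current_t(),2))
        if c: break
    return im
E
python3 - <<'E'
from stroke import *
im=stroke(15,-50); cv2.imwrite("pics/j1.png",cv2.resize(im[130:280,220:370],None,fx=4,fy=4,interpolation=cv2.INTER_CUBIC))
E
```

```text
8 True [-4.5286 -1.3481 14.1258] [(np.int32(61), array([293.6, 187. ]))] 12.64
```

View pics/j1.png

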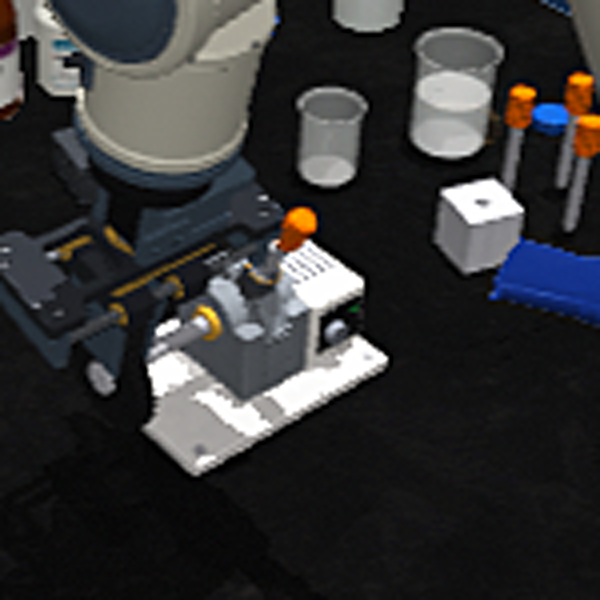

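Run:
```python
from h import *
im=cv2.imread("pics/h1.png")
cv2.imwrite("pics/z13.png",cv2.convertScaleAbs(cv2.resize(im[140:250,200:310],None,fx=5,fy=5,interpolation=cv2.INTER_CUBIC),alpha=2.2))
p,R=wp(np.radians(15),.095); Tt=np.eye(4);Tt[:3,:3]=R;Tt[:3,3]=p
P=ctrl.camera_params("wrist"); T=Tt@P["T_tool_cam"]
th=np.linspace(0,2*np.pi,721)
for dx in (-.002,0,.002,.004):
    uv=np.array([project(P,T,W+[dx,0,0]+.04*np.array([np.sin(t),0,np.cos(t)])) for t in th])
    print(dx,uv[:,1].min(),uv[:,1].max(), "centre",project(P,T,W+[dx,0,0]))
p,R=wp(np.radians(8),.020); print(p,ctrl.current_tool_pos(),R.T@ctrl.current_contact_force(),ctrl.current_wrist_torque())
```

```text
-0.002 151.0351106081544 241.9878115662238 centre [252.7598 196.5045]
0 153.15109702337995 243.75390328673794 centre [252.805  198.4055]
0.002 155.24893633856348 245.50749086804305 centre [252.85   200.2922]
0.004 157.32889634569761 247.2486121298989 centre [252.8945 202.1647]
[0.5912 0.1245 0.0818] [0.59   0.1238 0.0819] [-1.9871 -7.1821 -1.5501] [-0.1044 -0.3665 -0.0102]
```

View pics/z13.png

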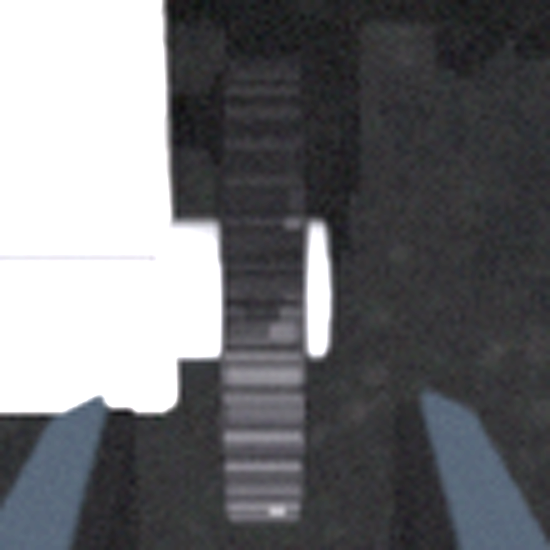

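```bash
sed -i 's/contact_N=7/contact_N=16/; s/f=ctrl.current_contact_force()/f=R.T@ctrl.current_contact_force()/' stroke.py
python3 - <<'E'
from stroke import *
im=stroke(8,-50); cv2.imwrite("pics/j2.png",cv2.resize(im[130:280,220:370],None,fx=4,fy=4,interpolation=cv2.INTER_CUBIC))
print(ctrl.current_wrist_torque())
E
```

```text
1 True [  0.057  -11.8805   2.977 ] [(np.int32(74), array([293.7, 186.6]))] 13.0
[ 0.0431 -0.2592 -0.0152]
```

View pics/j2.png

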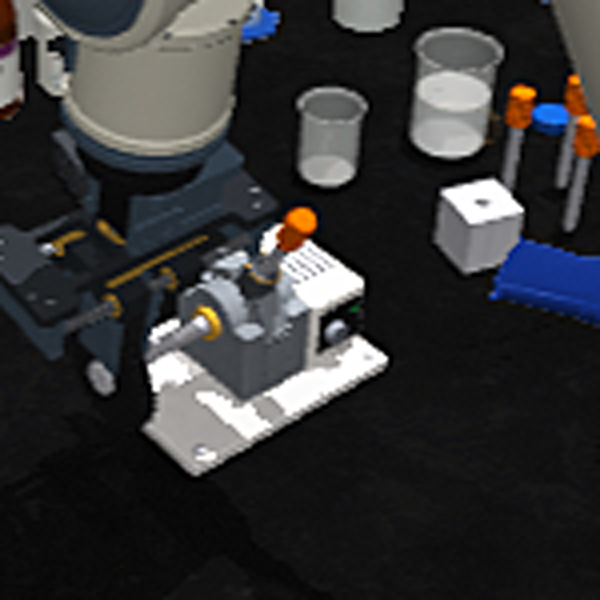

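```bash
cat > stroke.py <<'E'
from h import *
def stroke(start,end,step=5,dr=0,k=4e-5,cN=16):
    t=start
    while t>end+.1:
        t=max(end,t-step)
        p,R=wp(np.radians(t),.020+dr)
        c=ctrl.move_l(p,vel=.008,ori=R,contact_N=cN)
        f=R.T@ctrl.current_contact_force(); im,h=heads("scene")
        e=R.T@(ctrl.current_tool_pos()-p)
        hd=[x[1] for x in h if 275<x[1][0]<305 and 170<x[1][1]<225]
        print(round(t),c,f.round(1),"dr",round(dr*1e3,2),"err",(e*1e3).round(2),hd,round(ctrl.current_t(),2))
        dr-=k*f[1]
        if c: break
    return im,t,dr
E
python3 - <<'E'
from stroke import *
print(ori(1,np.radians(1),YAW).T@ctrl.current_contact_force(), ctrl.current_tool_pos()-wp(np.radians(1),.02)[0])
im,t,dr=stroke(1,-14,dr=.0005)
print(ctrl.current_wrist_torque(),np.degrees(np.arcsin(-ctrl.current_eef_rot()[0,1])))
E
```

```text
[-0.4545 -6.2212 -0.8187] [-0.0024 -0.0006  0.0001]
-4 True [  0.2 -12.    4.3] dr 0.5 err [-0.65  0.41  3.01] [array([293.6, 186.7])] 13.37
[ 0.1427 -0.2072 -0.0427] -7.101972705327569
```

Run:
```python
from h import *
R=ctrl.current_eef_rot(); t=np.arcsin(R[0,1]); p,_=wp(t,.02)
print(np.degrees(t),(ctrl.current_tool_pos()-p)*1e3,R.T@ctrl.current_contact_force(),R.T@ctrl.current_wrist_torque(),ctrl.current_t())
r=RZ.T@(ctrl.current_tool_pos()-W); print(r*1e3)
print(ctrl.current_effort())
```

```text
7.101972705327569 [ 0.8575 -0.6721  0.3998] [ 0.5124 -7.2017 -1.7671] [-0.2044  0.0607 -0.1402] 13.3667
[-1.602  -0.6548 20.2464]
[ -0.5137 -78.8251 -27.1623   0.0415   0.2351  -0.2089]
```

Run:
```python
from h import *
t0=7.1
for cN,v,tt in ((20,.003,4),(25,.004,0)):
    p,R=wp(np.radians(tt),.0203)
    c=ctrl.move_l(p,vel=v,ori=R,contact_N=cN)
    Ra=ctrl.current_eef_rot(); t=np.degrees(np.arcsin(Ra[0,1]))
    print(c,t,Ra.T@ctrl.current_contact_force(),(R.T@(ctrl.current_tool_pos()-p)*1e3).round(2),ctrl.current_grip_width()*91,ctrl.current_t())
    if c: break
```

```text
False 4.169514471457381 [-6.56    3.1486 -4.966 ] [-0.64 -0.01 -0.74] 13.582483877576815 13.875
False 0.16052253016431872 [-5.9071  2.0961 -5.9242] [-0.64  0.09 -0.73] 13.823780704853025 14.3833
```

```bash
cat > stroke.py <<'E'
from h import *
def tilt(): return np.degrees(np.arcsin(ctrl.current_eef_rot()[0,1]))
def stroke(start,end,step=8,r=.0203,cN=25,v=.0045):
    t=start
    while t>end+.1:
        t=max(end,t-step)
        p,R=wp(np.radians(t),r)
        c=ctrl.move_l(p,vel=v,ori=R,contact_N=cN)
        f=R.T@ctrl.current_contact_force(); im,h=heads("scene")
        e=R.T@(ctrl.current_tool_pos()-p)
        hd=[x[1] for x in h if 275<x[1][0]<305 and 170<x[1][1]<225]
        print(round(t),c,round(tilt(),1),f.round(1),"err",(e*1e3).round(2),hd,round(ctrl.current_t(),2))
        if c or (hd and hd[0][1]>191): break
    return im,t
E
python3 - <<'E'
from stroke import *
im,t=stroke(0,-50)
cv2.imwrite("pics/j3.png",cv2.resize(im[130:280,220:370],None,fx=4,fy=4,interpolation=cv2.INTER_CUBIC))
E
```

```text
-8 False -7.8 [-4.6  2.2 -6.2] err [-0.64  0.17 -0.74] [array([289.4, 191.6])] 15.22
```

View pics/j3.png

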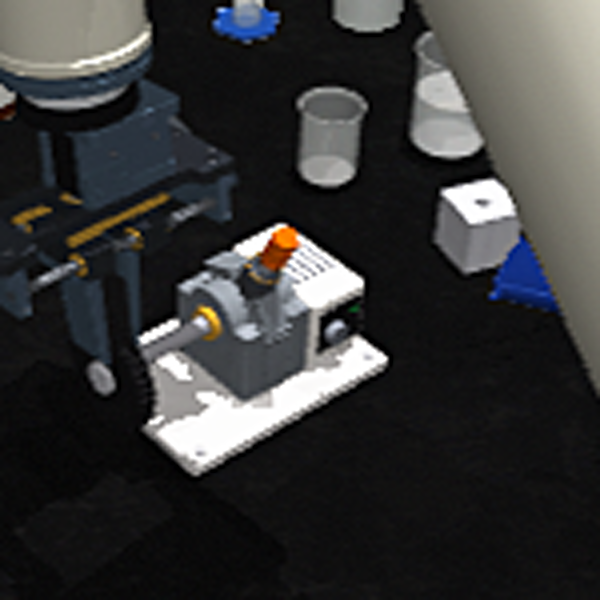

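Run:
```python
from stroke import *
ctrl.command_gripper(.33)
p,R=wp(np.radians(-7.8),.095)
c=ctrl.move_l(p,vel=.15,ori=R); print(ctrl.current_contact_force(),ctrl.current_t())
ctrl.command_gripper(0)
Rg=ori(1,.42,-.017); p1=np.load("p1.npy"); d=Rg[:,1]
org=p1+d*.177
q=org-d*.125
ctrl.goto(q,Rg); ctrl.sleep(.15)
print(ctrl.current_tool_pos()-q,ctrl.current_t())
im=ctrl.read_camera("wrist"); cv2.imwrite("pics/k1.png",im)
for n in ("side","scene"):
    s,h=heads(n); P=ctrl.camera_params(n); print(n,[x for x in h if 190<x[1][0]<300 and x[1][1]<230],[project(P,P["pose"],org-d*z).round(1) for z in (.105,.077,.067)])
```

```text
[-1.0829 -0.4084  0.1309] 16.325
[0.0014 0.0004 0.    ] 17.9583
side [(np.int32(74), array([215.3, 188.9]))] [array([211.2, 182.8]), array([216. , 189.8]), array([217.7, 192.2])]
scene [(np.int32(78), array([214., 132.])), (np.int32(77), array([192.9, 140.7])), (np.int32(61), array([289.2, 192. ]))] [array([291.9, 185.5]), array([288.5, 191.2]), array([287.3, 193.1])]
```

View pics/k1.png

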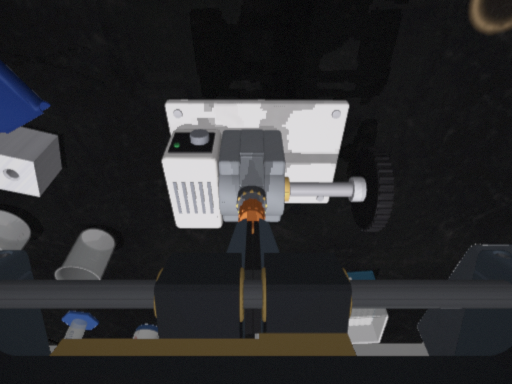

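Run:
```python
from stroke import *
Rg=ori(1,.42,-.017); p1=np.load("p1.npy"); d=Rg[:,1]; org=p1+d*.177
z=lambda: (org-ctrl.current_tool_pos())@d*1e3
c=ctrl.move_l(org-d*.098,vel=.1,ori=Rg,contact_N=6); print(c,z())
c=ctrl.move_l(org-d*.078,vel=.015,ori=Rg,contact_N=18); print(c,z(),Rg.T@ctrl.current_contact_force(),ctrl.current_t())
im=ctrl.read_camera("wrist"); cv2.imwrite("pics/l1.png",im)
for n in ("side","scene"):
    s,h=heads(n); cv2.imwrite(f"pics/l1_{n}.png",s); print(n,[x for x in h if 190<x[1][0]<300 and x[1][1]<230])
```

```text
False 97.75223299867577
True 82.49626478036407 [  0.2496 -16.6812  -0.0532] 19.5167
side [(np.int32(42), array([217.9, 193. ]))]
scene [(np.int32(21), array([213.8, 130. ])), (np.int32(19), array([192.4, 138.7])), (np.int32(20), array([287.8, 196.6]))]
```

Run:
```python
from stroke import *
Rg=ori(1,.42,-.017); p1=np.load("p1.npy"); d=Rg[:,1]; org=p1+d*.177
z=lambda: (org-ctrl.current_tool_pos())@d*1e3
c=ctrl.move_l(org-d*.079,vel=.008,ori=Rg,contact_N=8); print(c,z(),Rg.T@ctrl.current_contact_force())
ctrl.move_l(org-d*.16,vel=.12,ori=Rg); ctrl.sleep(.5)
print(ctrl.current_contact_force(),ctrl.current_t())
im=ctrl.read_camera("wrist"); z1=cv2.resize(im[150:250,200:310],None,fx=5,fy=5,interpolation=cv2.INTER_CUBIC)
s,h=heads("side"); c_,h2=heads("scene"); print(h[:3],[x for x in h2 if 190<x[1][0]<300])
z2=np.hstack([cv2.resize(s[160:240,190:260],(400,457),interpolation=cv2.INTER_CUBIC),cv2.resize(c_[160:240,250:320],(400,457),interpolation=cv2.INTER_CUBIC)])
cv2.imwrite("pics/m1.png",z1);cv2.imwrite("pics/m2.png",z2);cv2.imwrite("pics/m3.png",c_);cv2.imwrite("pics/m4.png",s)
```

```text
True 82.52225770900253 [ -0.3058 -12.8046   0.3614]
[ 0.0769  0.0041 -0.3709] 21.175
[(np.int32(62), array([363.6, 180. ])), (np.int32(76), array([216.7, 191.1])), (np.int32(78), array([375.7, 198.6]))] [(np.int32(91), array([213.5, 132.1])), (np.int32(95), array([192.6, 141. ])), (np.int32(43), array([287. , 195.2]))]
```

View pics/m1.png

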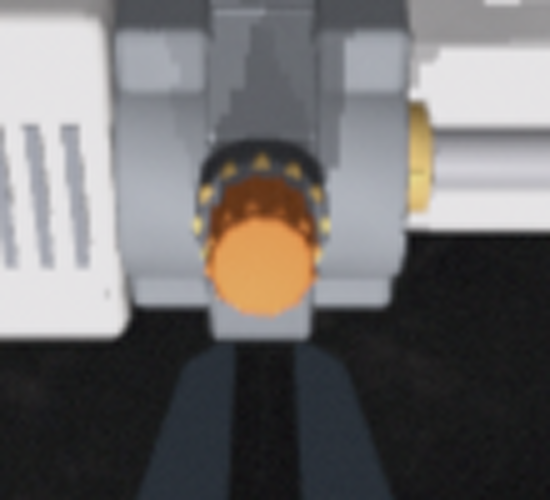

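View pics/m2.png

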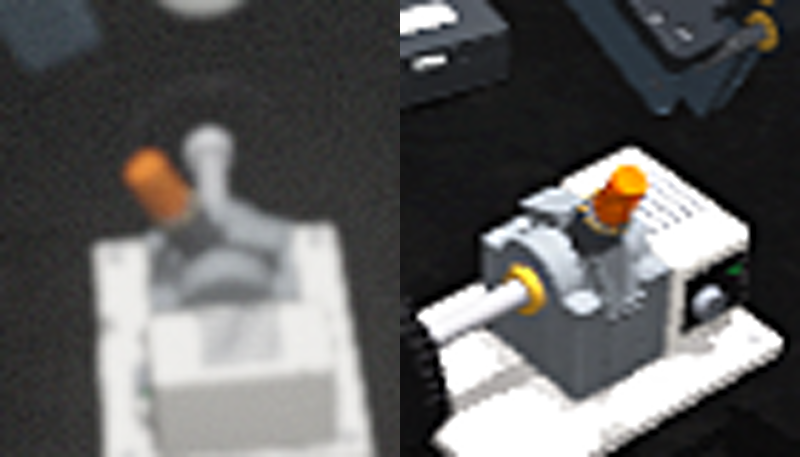

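View pics/m4.png

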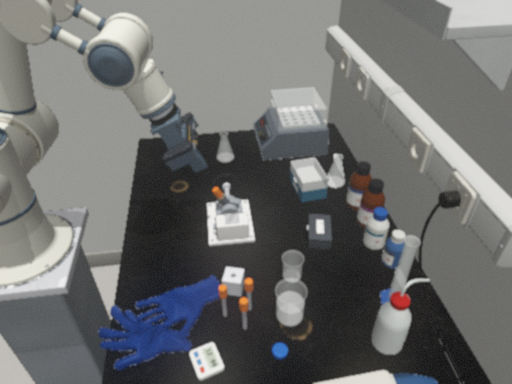

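Run:
```python
from h import *
ctrl.sign_off(); print(ctrl.current_t())
```

```text
the job is handed in; nothing more can be done
the job is handed in; nothing more can be done
```

The spindle is locked: the pin is in the cross-hole with its orange head on the guide mouth. I handed the job in at about 21 s of the 72 s allowed; no verdict was reported.

**What I did:**
- I took the pin from its stand and let it down the guide. It met the spindle about 1 mm from the depth expected, and I released it there.
- I pinched the wheel's rim and rolled its top away from the robot. After roughly 23° (0.4 rad) the camera showed the pin had dropped about 27 mm; 28 mm was expected.
- I let go of the wheel, pressed the pin home with the shut fingers and backed off.

**Last checks:**
- **Seating:** Pressing stopped firmly at 82.5 mm along the guide (82 mm is fully home) at about 17 N. A second push moved it no further.
- **Pictures:** All three cameras show the head on the mouth. The side picture puts its travel during the press at about 9 mm of the expected 10 mm, within its accuracy.
- **Contact and glassware:** Contact force was about zero after retreating, and the glassware and look-alike pins stand where they were.

**What did not go to plan:**
- The first three rolling attempts stopped early because short force spikes at the start of each one tripped my 7 to 16 N stop limits. I rolled more slowly with a higher limit, and it then ran smoothly.
- The drop came slightly before the stated 0.5 rad. I took this as play in the hole and in my angle estimate.

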